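Turn the aperture wheel to the beam position

TASK

Bring the alignment aperture up into the beam position: with your fingertips, gently push one spoke after another to turn the upright five-spoked wheel on the table until the long spoke, the one with the open ring at its end, points straight up. Only push, do not grip the wheel, and leave everything else where it is; move clear of the wheel when done.

Things in the scene. Friction and masses are not known exactly. Their poses are not given: they have to be found in the camera images.
- stand: The wheel's fixed aluminium stand, bolted to the table: a base plate 12 mm thick and a square post behind the wheel, 162 mm high. Origin on the table right below the wheel's centre; its x axis runs along the wheel's axle from the wheel to the post (away from the robot, within 0.5 rad), y to the left in the wheel's plane, z up. The small things near it are lower than 70 mm; the bench power supply to its right is 88 mm high, the laser head to its left 132 mm.
- wheel_center (a point): Centre of the wheel, 140 mm above the table; does not turn. The rimless wheel stands upright like a star in the y-z plane of the stand: an aluminium hub 48 mm across and 20 mm thick, and five round black spokes 10 mm thick, 72 degrees apart. Four are plain with round ends 90 mm from the centre; the fifth is longer and carries an open round ring (the aperture), reaching 122 mm from the centre.
- ring_center (a point): Centre of the aperture ring on the long spoke, 105 mm from the wheel's centre; turns with the wheel. Its z axis points outwards along the long spoke. The ring is 35 mm across outside, with a 17 mm hole, 9 mm thick along the axle.
- wheel (a joint): Angle of the long spoke from straight up, clockwise as seen from the robot (its top moving to the right, to the stand's -y); 0 and 2 pi (6.283) are both straight up. Starts between 1.9 and 4.38. The wheel can be turned either way without stops in reach; friction in its bearing (about 0.12 N m) keeps it where it is left, so 1.5 to 3 N sideways on a spoke turns it.
- lens_box_a: Bystander, loose: flat white lens box, 47x45x19 mm, in front of the stand. Origin at the centre of its underside. Leave it alone.
- adapter_a: Bystander, loose: knurled steel tube adapter, 26 mm across, 15 mm high, in front of the stand. Origin at the centre of its underside. Leave it alone.
- objective_box: Bystander, loose: upright small carton, 36x36x58 mm, behind the stand. Origin at the centre of its underside. Leave it alone.
- holder_a: Bystander, loose: black upright post holder, 40x32x61 mm, behind the stand. Origin at the centre of its underside. Leave it alone.
- wash_bottle: Bystander, loose: white bottle with a cap, 60 mm across, 136 mm high, to the right of the bench power supply. Origin at the centre of its underside. Leave it alone.
- clear_tape: Bystander, loose: wide roll of tape lying flat, 93 mm across, 48 mm high, to the right of the bench power supply. Origin at the centre of its underside. Leave it alone.

How it is judged (in metres and radians):
On the way, in this order (a step that is already met when the one before it is completed fails the run):
1. the fingers push the wheel and the long spoke has come up to within 75 degrees of straight up (contact force between the fingers and wheel above 0.2 N and angle between ring_center's own z axis and vertical below 1.3 rad).
2. the long spoke stands straight up (angle between ring_center's own z axis and vertical below 0.1 rad), for 0.2 s.
At the end, for the whole second after the job is handed in: The spoke with the ring points straight up, within 0.1 rad (5.7 degrees), and the wheel is at rest, with the robot clear of it (angle between ring_center's own z axis and vertical below 0.1 rad and velocity of joint wheel between -0.05 and 0.05 rad/s); the robot touches nothing.
It fails at once if the wheel is gripped or forced (more than 30 N between fingers and wheel) (contact force between the fingers and wheel above 30 N).
It fails at once if a bystander (lens box, adapter, carton, post holder, bottle or tape) is moved or lifted by more than 15 mm (distance of any of lens_box_a, adapter_a, objective_box, holder_a, wash_bottle, clear_tape from where it was at the start of the episode above 0.015 m).
It also fails if it takes over 61 s, if anything falls off the work surface, if the arm or the gripper's body presses on something with over 40 N, if the wrist force passes 120 N, or if a joint passes its speed limit or range.

ROBOT

A 7-joint arm with a two-finger parallel gripper is mounted at the origin on a cart in front of the work surface, level with it; the furniture and walls round the work are solid. World frame = base frame: x ahead of the robot, y to its left, z up, the work surface at z = 0. Lengths are in mm, angles in rad, forces in N, time in s.
With the tool pointing down it reaches from about 400 to 875 mm from the base axis. Payload 4.4 kg.
Tool frame: the origin (TCP) lies midway between the tips of the shut fingers; the grasp point (between the pads) lies 19 mm behind it (ctrl.pinch_z is the distance from the TCP to the grasp point, in mm); z points along the fingers, y is the line along which they close (so a half turn about z gives the same grasp; the last joint's range is limited). The gripper opens to 85 mm and grips with 20 to 120 N. Pads are 22 mm wide; open, the fingers measure 114 mm over their backs; the gripper's body (76 mm by 85 mm) begins 54 mm behind the grasp point. The pads swing forward as they close: fully open they stand 13 mm farther back than shut.
Start: joints at [-1.226, 0.628, 0.038, 1.517, -0.027, 0.996, -0.02], TCP at [259.551, 595.945, 231.313] pointing down, gripper open.
Joint ranges: [-3.06, 3.06], [-0.37, 2.12], [-1.25, 1.32], [0.18, 2.47], [-1.1, 4.24], [0.23, 1.98], [-2.94, 2.94]. Speed limits (rad/s): [2.57, 2.57, 3.14, 3.14, 3.14, 3.14, 3.14].

INTERFACE

Orientations are given as [roll, pitch, yaw] about the fixed x, y, z axes, in that order (R = Rz(yaw) Ry(pitch) Rx(roll)).
In Python, from cell import read_state, cams, order, ctrl gives the robot as it stands.
- The arm moves only by the tool move_arm, never from a script. Its argument "targets" is text: rows parted by semicolons, each of 7 numbers parted by spaces: the gripper's target within -1 to 1 (fully open at 1, half-way at 0, shut at -1), then the shift along the tool's x, y, z in cm, then the turn, a rotation vector about the tool's x, y, z in degrees. A call has 1 to 5 rows; each row shifts and turns the commanded pose from where the row before left it, along the tool's axes as they then stand; what a row does not reach is not made up. A row lasts 1/12 s, in which the tool goes at most 41.7 mm and 7.16 degrees, less where a joint would pass 70% of its speed; a pose out of reach is approached as far as the arm can. A call with a gripper value outside its range is refused whole. The fingers move at their own pace and stop on an object; the grip force is fixed at half the most. Time passes only in rows, so rows that do not move let the fingers close. It gives the time, the measured TCP pose, the force, the opening and the grip force at its end, in the units of the state.
- read_state(): the state, without advancing time (a new reading comes with each control period).
- cams.get_image(name): name is "scene" or "top" or "wrist"; returns a dict with "color" (420x560x3 uint8, red, green, blue), "fovy" (degrees; the focal length in pixels is half the picture's height over the tangent of half this angle, whatever the lens; pixels are square), "cx", "cy" (the principal point, pixels), "rvec" (rotation vector, rad) and "tvec" (3), from world to camera coordinates, as OpenCV has them. Camera axes: x right, y down, z forward; pixel columns grow to the right and rows downward; lengths in mm; the calibration is good to about 2 mm. A picture is of the moment at which its call begins. There is no depth.
- order.finish_job(): hands the job in; it is judged then, once.
The state is a dict: "clock": time; "qpos": joint angles; "qd": joint speeds; "tau": joint torques, N m; "eef_pos": TCP position; "tool_rot": TCP orientation; "force": force on the tool from outside, world axes, zero at the start; "torque": the same for the moment, N m; "width": finger opening in mm; "gripper_force": force on a finger pad.
Only numpy, scipy, OpenCV 4.12 (cv2) and the standard library are available. Lean on these libraries where they do the work, as an engineer would, in place of code of your own. Each camera call takes 0.05 s, during which the arm holds its last target. There are 200 camera calls.

## Working session

There is one attempt and no reset: what is moved stays moved. The work goes in short steps, Python scripts to look and compute and a tool call to move; the robot and the scene stay as the last step left them, time stands still between calls to the robot, and variables do not carry over. Pictures are saved under pics/ and viewed, at most 10 in all, crops included, and the job is handed in when it is done.

Besides the shell and the picture viewer there is one more tool, called after "Request:" by a JSON object that holds its "fn" and its "kwargs". move_arm: Moves the arm, as the interface text tells. Its arguments: {"type":"object","properties":{"targets":{"type":"string"}},"required":["targets"]}

```bash
mkdir -p pics; python3 - <<'E'
from cell import read_state,cams,ctrl
import cv2,numpy as np
s=read_state();print(s['clock'],s['eef_pos'],s['tool_rot'],s['width'])
for n in('scene','top'):
    d=cams.get_image(n);cv2.imwrite(f'pics/{n}0.png',cv2.resize(d['color'][...,::-1],(784,588),interpolation=cv2.INTER_CUBIC))
    R=cv2.Rodrigues(np.array(d['rvec']))[0];print(n,d['fovy'],d['cx'],d['cy'],(-R.T@np.array(d['tvec'])).ravel(),R[2])
E
```

```text
0.0 [259.29483717 595.34120648 230.36371184] [-3.13962966e+00  3.40193902e-05  2.73083661e+00] 85.37610400678261
scene 43.09570951195394 282.4108248292129 209.5899269212174 [-396.94669964  869.41043324 1133.5463173 ] [ 0.58617343 -0.5466424  -0.59798227]
top 50.126765776735915 277.4552346022316 218.07971093105235 [ 384.13552208  -14.61059102 1528.95826256] [ 0.13927319  0.01206016 -0.99018056]
```

View pics/scene0.png

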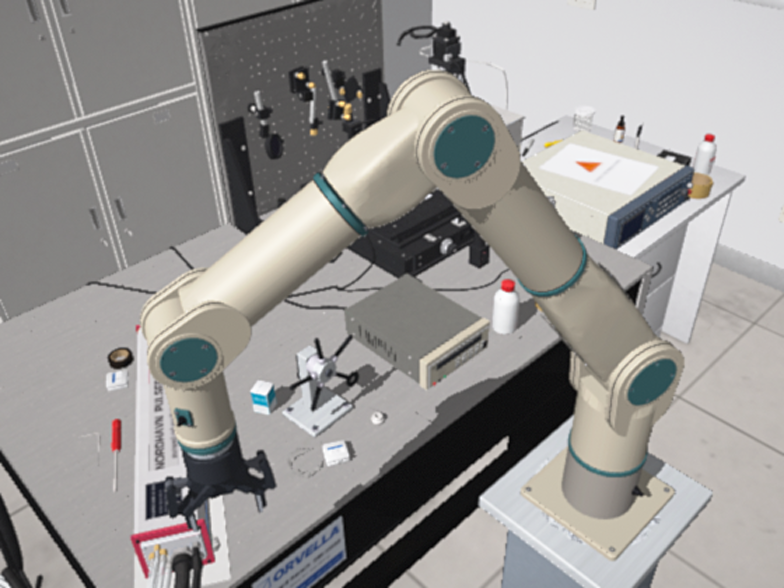

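View pics/top0.png

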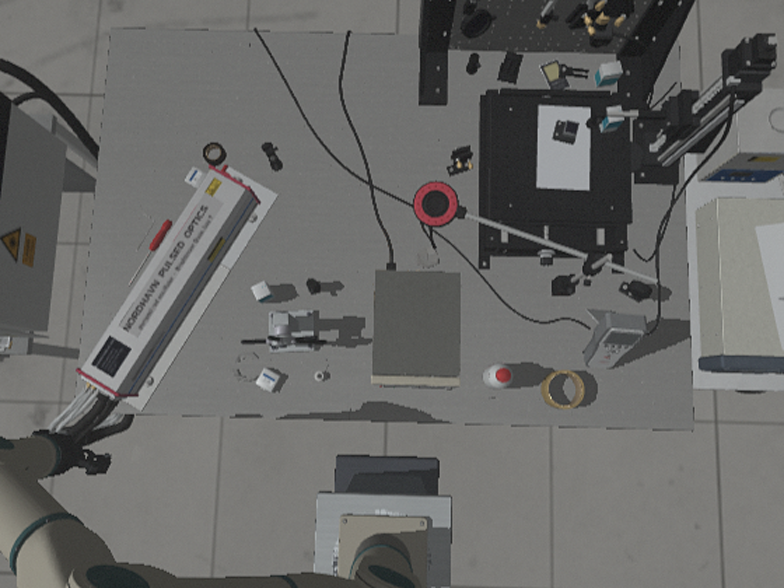

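The scene view shows the wheel hub near (320,368) and the ring near (350,378), both in 784-px scale. In the top view the stand is near (291,330), with the wheel seen edge-on. I'll zoom in on both.

```bash
python3 - <<'E'
from cell import cams
import cv2,numpy as np
a=cams.get_image('scene')['color'][225:325,180:280];b=cams.get_image('top')['color'][190:290,160:260]
im=np.hstack([cv2.resize(x[...,::-1],(400,400),interpolation=cv2.INTER_CUBIC) for x in(a,b)])
cv2.imwrite('pics/z1.png',im)
E
```

```text
(no output)
```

View pics/z1.png

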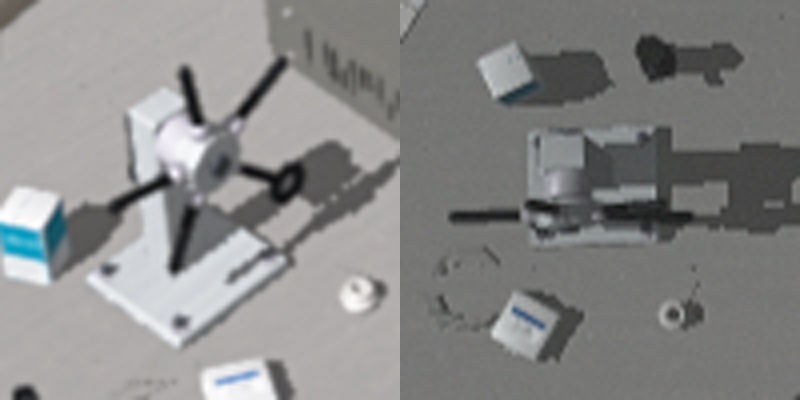

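The crop shows the ring pointing right and slightly down, at crop (288,181). The plain tips are at (185,70), (283,63), (113,207) and (174,270), and the hub face is at (222,163). In the top crop the wheel edge runs from (450,216) to (692,217). I'll fit the pose to these.

```bash
cat >h.py <<'E'
from cell import read_state,cams
import cv2,numpy as np
from scipy.optimize import least_squares
def proj(d,P):
    f=210/np.tan(np.radians(d['fovy']/2));K=np.array([[f,0,d['cx']],[0,f,d['cy']],[0,0,1.]])
    return cv2.projectPoints(np.array(P,float).reshape(-1,1,3),np.array(d['rvec'],float),np.array(d['tvec'],float),K,None)[0][:,0]
def pt(p,a,r,dx=0,dz=0):
    x,y,w=p; l=np.array([dx,-r*np.sin(a),140+r*np.cos(a)])
    c,s=np.cos(w),np.sin(w); return [x+c*l[0]-s*l[1],y+s*l[0]+c*l[1],l[2]]
E
python3 - <<'E'
from h import *
S=cams.get_image('scene');T=cams.get_image('top')
os_=np.array([[222,163],[288,181],[174,270],[113,207],[185,70],[283,63]])/4+[180,225]
ot=np.array([[50,216],[291,217]])/4+[160,190]
k=np.radians(72)
def res(v):
    p=v[:3];a=v[3]
    A=[pt(p,0,0,-10),pt(p,a,105)]+[pt(p,a+i*k,88) for i in(1,2,3,4)]
    B=[pt(p,a+2*k,89),pt(p,a,120)]
    return np.r_[(proj(S,A)-os_).ravel(),(proj(T,B)-ot).ravel()]
best=min((least_squares(res,[600,200,w,a]) for w in(-.3,0,.3) for a in(1.9,2.3)),key=lambda r:r.cost)
print(best.x,best.cost,best.fun.round(1))
E
```

```text
[4.93268603e+02 2.33059790e+02 7.72583830e-02 2.37087704e+00] 2.0500500194726454 [-0.9  0.1  0.1  0.2  0.  -0.  -0.3  0.2 -0.  -0.2  0.7 -1.3  0.4  0.5
 -0.5  0.2]
```

Fit: the wheel centre is at (493, 233) with yaw 0.08, and the ring is about 136° clockwise. The plan is to shut the fingers, lift, turn the tool so its x points left in the wheel plane, then push the top spokes left.

Request:
{"fn": "move_arm", "kwargs": {"targets": "-1 0 0 -1.5 0 0 6.9; -1 0 0 -1.5 0 0 6.9; -1 0 0 -1.5 0 0 6.9; -1 0 0 -1.5 0 0 6.9; -1 0 0 0 0 0 6.9"}}

```text
clock: 0.72
eef_pos: [260.3, 597.5, 294.7]
tool_rot: [3.137, -0.003, 2.123]
force: [0.7, 0.6, -0.2]
width: 25.5
gripper_force: 0.0
```

Request:
{"fn": "move_arm", "kwargs": {"targets": "-1 0 0 0 0 0 6.9; -1 0 0 0 0 0 6.9; -1 0 0 0 0 0 6.9; -1 0 0 0 0 0 6.9; -1 0 0 0 0 0 0"}}

```text
clock: 1.13
eef_pos: [259.3, 596.0, 291.2]
tool_rot: [3.141, 0.0, 1.644]
force: [-0.4, -0.1, -0.6]
width: -0.1
gripper_force: 0.0
```

Request:
{"fn": "move_arm", "kwargs": {"targets": "-1 -2.5 1.2 0 0 0 0; -1 -2.5 1.2 0 0 0 0; -1 -2.5 1.2 0 0 0 0; -1 -2.5 1.2 0 0 0 0; -1 -2.5 1.2 0 0 0 0"}}

```text
clock: 1.55
eef_pos: [329.3, 474.7, 291.3]
tool_rot: [3.142, -0.0, 1.651]
force: [1.0, 0.4, 0.1]
width: -0.1
gripper_force: 0.0
```

Request:
{"fn": "move_arm", "kwargs": {"targets": "-1 -2.7 1.4 0 0 0 0; -1 -2.7 1.4 0 0 0 0; -1 -2.7 1.4 0 0 0 0; -1 -2.7 1.4 0 0 0 0; -1 -2.7 1.4 0 0 0 0"}}

```text
clock: 1.97
eef_pos: [409.5, 345.3, 291.5]
tool_rot: [3.141, -0.0, 1.651]
force: [0.6, -0.1, 0.1]
width: -0.3
gripper_force: 0.0
```

Request:
{"fn": "move_arm", "kwargs": {"targets": "-1 -2.7 1.4 0 0 0 0; -1 -2.7 1.4 0 0 0 0; -1 -2.7 1.4 0 0 0 0; -1 -2.7 1.4 0 0 0 0; -1 0 0 0 0 0 0"}}

```text
clock: 2.38
eef_pos: [476.7, 236.1, 292.0]
tool_rot: [3.138, 0.004, 1.641]
force: [0.2, -0.7, 0.5]
width: 0.0
gripper_force: 0.0
```

Request:
{"fn": "move_arm", "kwargs": {"targets": "-1 -1.3 0.8 0 0 0 0; -1 -1.3 0.8 0 0 0 0; -1 0 0 0 0 0 0; -1 0 0 0 0 0 0; -1 0 0 0 0 0 0"}}

```text
clock: 2.8
eef_pos: [490.3, 219.5, 291.2]
tool_rot: [-3.141, -0.001, 1.649]
force: [-0.3, -0.8, -0.4]
width: -0.3
gripper_force: 0.0
```

```bash
python3 - <<'E'
from h import *
print(read_state()['eef_pos'])
S=cams.get_image('scene');T=cams.get_image('top');W=cams.get_image('wrist')
a=S['color'][195:325,165:295];b=T['color'][190:290,160:260]
w=cv2.resize(W['color'],(533,400))
im=np.hstack([cv2.resize(a,(400,400),interpolation=2),cv2.resize(b,(400,400),interpolation=2)])
w=cv2.resize(W['color'],(266,200));can=np.zeros((600,800,3),np.uint8);can[:400]=im;can[400:,:266]=w
cv2.imwrite('pics/z2.png',can[...,::-1])
E
```

```text
[490.28156757 219.47141143 291.22243492]
```

View pics/z2.png

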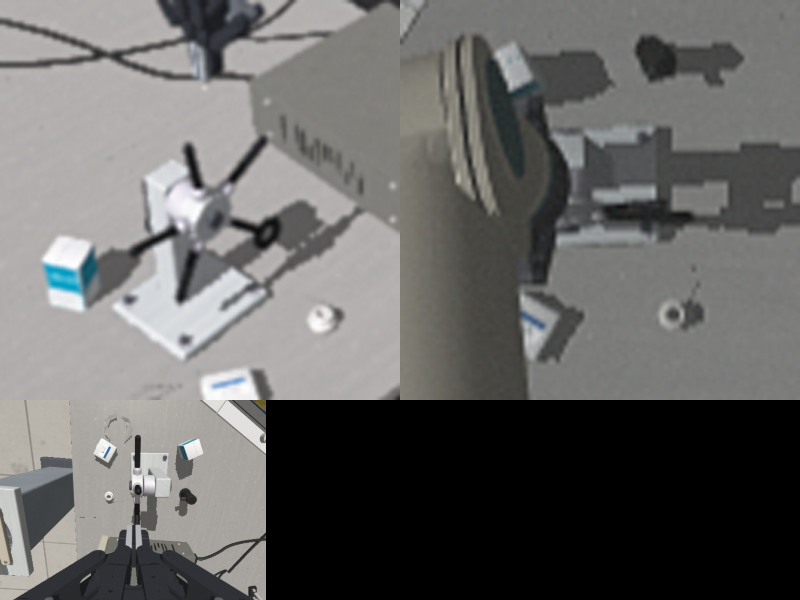

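The fingers are in the wheel plane (wrist picture, column 137 for both) and just right of the top spoke. Next I shift right a little and go down between the spokes.

Request:
{"fn": "move_arm", "kwargs": {"targets": "-1 -0.9 0.4 0 0 0 0; -1 0 0 2.2 0 0 0; -1 0 0 2.2 0 0 0; -1 0 0 2.2 0 0 0; -1 0 0 0 0 0 0"}}

```text
clock: 3.37
eef_pos: [493.1, 208.6, 221.8]
tool_rot: [-3.135, 0.003, 1.647]
force: [-1.1, -0.1, -1.2]
width: -0.4
gripper_force: 0.0
```

Request:
{"fn": "move_arm", "kwargs": {"targets": "-1 0 0 1.5 0 0 0; -1 0 0 1.5 0 0 0; -1 0 0 1.5 0 0 0; -1 0 0 0 0 0 0; -1 0 0 0 0 0 0"}}

```text
clock: 3.78
eef_pos: [495.8, 209.6, 180.8]
tool_rot: [-3.141, 0.0, 1.647]
force: [-0.1, -0.4, 0.6]
width: 0.1
gripper_force: 0.0
```

Request:
{"fn": "move_arm", "kwargs": {"targets": "-1 0.6 0 0 0 0 0; -1 0.6 0 0 0 0 0; -1 0.6 0 0 0 0 0; -1 0.6 0 0 0 0 0; -1 0.6 0 0 0 0 0"}}

```text
clock: 4.2
eef_pos: [493.5, 239.2, 180.5]
tool_rot: [3.141, 0.001, 1.647]
force: [-0.3, -4.9, -1.0]
width: 0.0
gripper_force: 1.8
```

Request:
{"fn": "move_arm", "kwargs": {"targets": "-1 0.6 0 0 0 0 0; -1 0.6 0 0 0 0 0; -1 0.6 0 0 0 0 0; -1 0.6 0 0 0 0 0; -1 0.6 0 0 0 0 0"}}

```text
clock: 4.62
eef_pos: [490.9, 270.5, 180.4]
tool_rot: [-3.142, -0.0, 1.647]
force: [-0.1, -2.5, -0.1]
width: -0.2
gripper_force: 1.4
```

Request:
{"fn": "move_arm", "kwargs": {"targets": "-1 0.6 0 0 0 0 0; -1 0.6 0 0 0 0 0; -1 0.3 0 0 0 0 0; -1 0 0 0 0 0 0; -1 0 0 0 0 0 0"}}

```text
clock: 5.03
eef_pos: [489.8, 285.9, 180.4]
tool_rot: [3.141, -0.002, 1.648]
force: [-0.8, 0.2, 0.0]
width: -0.3
gripper_force: 0.0
```

```bash
python3 - <<'E'
from h import *
S=cams.get_image('scene');a=S['color'][195:325,165:295]
cv2.imwrite('pics/z3.png',cv2.resize(a,(520,520),interpolation=2)[...,::-1])
E
```

```text
(no output)
```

View pics/z3.png

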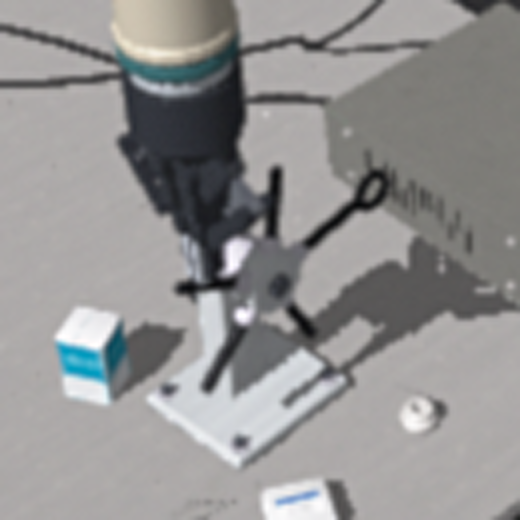

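The push worked: the ring is now up-right at crop (370,190) and the next spoke is near vertical with its tip at (275,172). I'll estimate the angle, lift, and go round to the right of that spoke.

Request:
{"fn": "move_arm", "kwargs": {"targets": "-1 0 0 -2.5 0 0 0; -1 0 0 -2.5 0 0 0; -1 0 0 -2.5 0 0 0; -1 0 0 -2.5 0 0 0; -1 -2 0 -0.5 0 0 0"}}

```text
clock: 5.5
eef_pos: [492.7, 270.1, 289.1]
tool_rot: [3.135, -0.007, 1.653]
force: [1.8, 0.6, -0.3]
width: 0.1
gripper_force: 0.0
```

```bash
python3 - <<'E'
from h import *
S=cams.get_image('scene');p=[493.3,233.1,.077]
for o,r,c in(([257.5,242.5],105,0),([233.75,238],88,4),([209.5,267],88,3)):
    f=lambda v:(proj(S,[pt(p,v[0]+c*np.radians(72),r)])-o).ravel()
    b=least_squares(f,[1.15]);print(b.x,b.fun)
E
```

```text
[1.45819754] [ 0.67371988 -0.11691536]
[1.41847892] [-0.25518748 -0.51966997]
[1.45885725] [0.20807366 0.06568002]
```

Request:
{"fn": "move_arm", "kwargs": {"targets": "-1 -2.5 0 0 0 0 0; -1 -2.5 0 0 0 0 0; -1 -2.2 -0.1 0 0 0 0; -1 0 0 0 0 0 0; -1 0 0 0 0 0 0"}}

```text
clock: 5.97
eef_pos: [495.8, 191.6, 285.0]
tool_rot: [-3.141, -0.0, 1.644]
force: [0.3, 0.7, -0.5]
width: 0.1
gripper_force: 0.0
```

Request:
{"fn": "move_arm", "kwargs": {"targets": "-1 0 0 2.5 0 0 0; -1 0 0 2.5 0 0 0; -1 0 0 2.5 0 0 0; -1 0 0 2.5 0 0 0; -1 0 0 0.4 0 0 0"}}

```text
clock: 6.38
eef_pos: [492.8, 193.7, 177.3]
tool_rot: [-3.134, 0.001, 1.649]
force: [-0.8, 0.1, 0.3]
width: 0.1
gripper_force: 0.0
```

Request:
{"fn": "move_arm", "kwargs": {"targets": "-1 0.6 0 0 0 0 0; -1 0.6 0 0 0 0 0; -1 0.6 0 0 0 0 0; -1 0.6 0 0 0 0 0; -1 0.6 0 0 0 0 0"}}

```text
clock: 6.8
eef_pos: [495.0, 223.3, 182.8]
tool_rot: [3.138, -0.0, 1.647]
force: [2.3, -4.0, 3.1]
width: -0.3
gripper_force: 2.1
```

Request:
{"fn": "move_arm", "kwargs": {"targets": "-1 0.6 0 0 0 0 0; -1 0.6 0 0 0 0 0; -1 0.6 0 0 0 0 0; -1 0.6 0 0 0 0 0; -1 0.6 0 0 0 0 0"}}

```text
clock: 7.22
eef_pos: [490.2, 252.9, 180.8]
tool_rot: [-3.139, 0.001, 1.647]
force: [0.6, -3.7, 0.3]
width: 0.0
gripper_force: 1.4
```

Request:
{"fn": "move_arm", "kwargs": {"targets": "-1 0.6 0 0 0 0 0; -1 0.6 0 0 0 0 0; -1 0.6 0 0 0 0 0; -1 0.5 0 0 0 0 0; -1 0 0 0 0 0 0"}}

```text
clock: 7.63
eef_pos: [489.3, 277.7, 181.3]
tool_rot: [3.141, -0.002, 1.649]
force: [-0.6, -1.1, 1.5]
width: -0.2
gripper_force: 0.3
```

Request:
{"fn": "move_arm", "kwargs": {"targets": "-1 0 0 -2.5 0 0 0; -1 0 0 -2.5 0 0 0; -1 0 0 -2.5 0 0 0; -1 0 0 -2.5 0 0 0; -1 0 0 -2.5 0 0 0"}}

```text
clock: 8.05
eef_pos: [489.3, 276.6, 307.7]
tool_rot: [3.141, -0.002, 1.648]
force: [-0.1, 0.1, -0.2]
width: -0.1
gripper_force: 0.0
```

```bash
python3 - <<'E'
from h import *
S=cams.get_image('scene');a=S['color'][195:325,165:295]
cv2.imwrite('pics/z4.png',cv2.resize(a,(520,520),interpolation=2)[...,::-1])
E
```

```text
(no output)
```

View pics/z4.png

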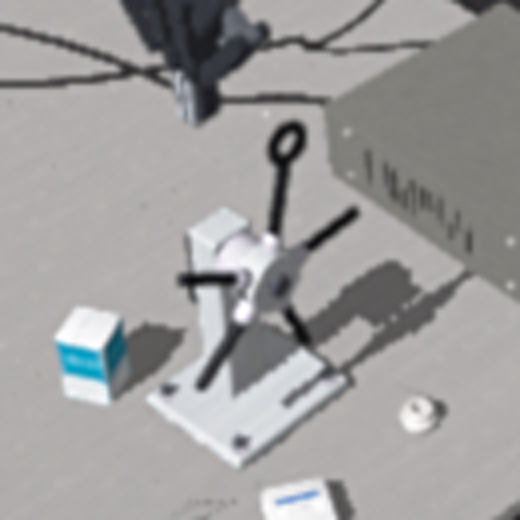

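The ring is now near the top at crop (287,144), with plain tips at (183,279), (355,212) and (203,384).

```bash
cat >>h.py <<'E'
def angle(obs,a0):
    S=cams.get_image('scene');p=[493.3,233.1,.077]
    for u,v,r,c in obs:
        o=np.array([u,v])/4+[165,195]
        b=least_squares(lambda t:(proj(S,[pt(p,t[0]+c*np.radians(72),r)])-o).ravel(),[a0]);print(c,b.x,b.fun.round(1))
E
python3 -c "
from h import *
angle([(287,144,105,0),(183,279,88,4),(355,212,88,1),(203,384,88,3)],.2)"
```

```text
0 [0.26510224] [-0.  -0.1]
4 [0.28144067] [-0.2 -0.1]
1 [0.29647411] [ 0.6 -0. ]
3 [0.27190219] [-0.4  1. ]
```

Request:
{"fn": "move_arm", "kwargs": {"targets": "-1 -3 0 0 0 0 0; -1 -3 0 0 0 0 0; -1 -3 0 0 0 0 0; -1 -2.9 0 0 0 0 0; -1 0 0 0 0 0 0"}}

```text
clock: 8.57
eef_pos: [499.0, 150.3, 306.3]
tool_rot: [3.141, 0.003, 1.639]
force: [-0.1, -0.9, -0.4]
width: 0.2
gripper_force: 0.0
```

Request:
{"fn": "move_arm", "kwargs": {"targets": "-1 0 0 2.4 0 0 0; -1 0 0 2.4 0 0 0; -1 0 0 2.4 0 0 0; -1 0 0 2.4 0 0 0; -1 0 0 0 0 0 0"}}

```text
clock: 8.98
eef_pos: [495.3, 157.0, 206.0]
tool_rot: [-3.133, 0.001, 1.647]
force: [-0.7, -0.4, 0.1]
width: -0.0
gripper_force: 0.0
```

Request:
{"fn": "move_arm", "kwargs": {"targets": "-1 0.6 0 0 0 0 0; -1 0.6 0 0 0 0 0; -1 0.5 0 0 0 0 0; -1 0.5 0 0 0 0 0; -1 0 0 0 0 0 0"}}

```text
clock: 9.4
eef_pos: [497.7, 180.5, 211.4]
tool_rot: [3.139, -0.001, 1.649]
force: [0.4, -0.4, -0.0]
width: 0.3
gripper_force: 0.0
```

Now at 53 mm right. Pushing slowly to about 32 mm right.

Request:
{"fn": "move_arm", "kwargs": {"targets": "-1 0.4 0 0 0 0 0; -1 0.4 0 0 0 0 0; -1 0.4 0 0 0 0 0; -1 0.4 0 0 0 0 0; -1 0.4 0 0 0 0 0"}}

```text
clock: 9.82
eef_pos: [495.4, 199.1, 210.3]
tool_rot: [-3.141, -0.0, 1.647]
force: [-0.4, -0.9, 1.2]
width: 0.0
gripper_force: 0.7
```

Request:
{"fn": "move_arm", "kwargs": {"targets": "-1 0.1 0 0 0 0 0; -1 0 0 0 0 0 0; -1 0 0 0 0 0 0; -1 0 0 0 0 0 0; -1 0 0 0 0 0 0"}}

```text
clock: 10.23
eef_pos: [495.2, 199.8, 210.2]
tool_rot: [-3.141, -0.0, 1.647]
force: [0.3, -0.1, -0.1]
width: 0.0
gripper_force: 0.0
```

```bash
python3 - <<'E'
from h import *
S=cams.get_image('scene');a=S['color'][195:325,165:295]
cv2.imwrite('pics/z5.png',cv2.resize(a,(520,520),interpolation=2)[...,::-1])
E
```

```text
(no output)
```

View pics/z5.png

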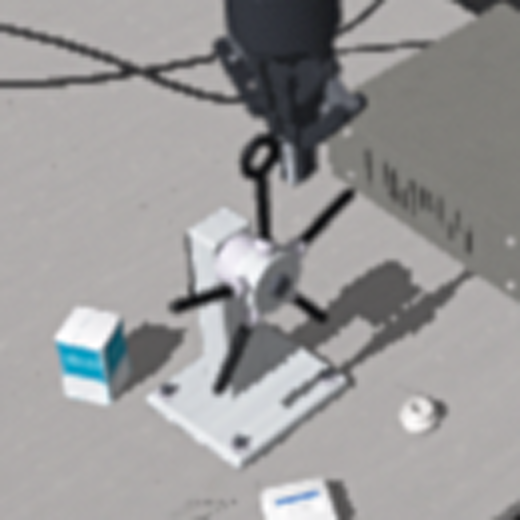

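Ring centre at about (260,158); plain tips at (177,305), (350,194), (324,319) and (218,388).

```bash
python3 -c "
from h import *
angle([(260,158,105,0),(177,305,88,4),(350,194,88,1),(324,319,88,2),(218,388,88,3)],.1)
S=cams.get_image('scene');p=[493.3,233.1,.077]
print([((proj(S,[pt(p,a,105)])[0]-[165,195])*4).round(0) for a in(.1,.05,0,-.05)])"
```

```text
0 [0.02616837] [-0.1 -0.2]
4 [0.06600832] [-0.6 -0.1]
1 [0.07406238] [ 0.9 -0.3]
2 [0.05464015] [-0.1 -0.1]
3 [0.04971123] [-0.   0.9]
[array([268., 152.]), array([262., 155.]), array([256., 159.]), array([251., 163.])]
```

Both the image and the finger geometry put it about 0.045 rad short. I'll nudge 4 mm more, then back off to the right and up.

Request:
{"fn": "move_arm", "kwargs": {"targets": "-1 0.2 0 0 0 0 0; -1 0.2 0 0 0 0 0; -1 0 0 0 0 0 0; -1 0 0 0 0 0 0; -1 0 0 0 0 0 0"}}

```text
clock: 10.8
eef_pos: [495.1, 203.9, 210.3]
tool_rot: [3.142, -0.0, 1.647]
force: [0.0, -0.1, 1.1]
width: 0.6
gripper_force: 0.0
```

Request:
{"fn": "move_arm", "kwargs": {"targets": "-1 -1 0 0 0 0 0; -1 -2 0 0 0 0 0; -1 -2 0 0 0 0 0; -1 -2 0 0 0 0 0; -1 0 0 -2 0 0 0"}}

```text
clock: 11.22
eef_pos: [498.3, 127.8, 228.0]
tool_rot: [-3.135, 0.004, 1.641]
force: [-0.3, 0.0, -0.3]
width: -0.3
gripper_force: 0.0
```

Request:
{"fn": "move_arm", "kwargs": {"targets": "-1 0 0 -3 0 0 0; -1 0 0 -3 0 0 0; -1 0 0 -3 0 0 0; -1 0 0 0 0 0 0; -1 0 0 0 0 0 0"}}

```text
clock: 11.63
eef_pos: [501.3, 133.4, 321.8]
tool_rot: [3.138, -0.001, 1.646]
force: [-0.2, -0.2, -0.3]
width: 0.1
gripper_force: 0.0
```

```bash
python3 - <<'E'
from h import *
S=cams.get_image('scene');a=S['color'][195:325,165:295]
cv2.imwrite('pics/z6.png',cv2.resize(a,(520,520),interpolation=2)[...,::-1])
E
```

```text
(no output)
```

View pics/z6.png

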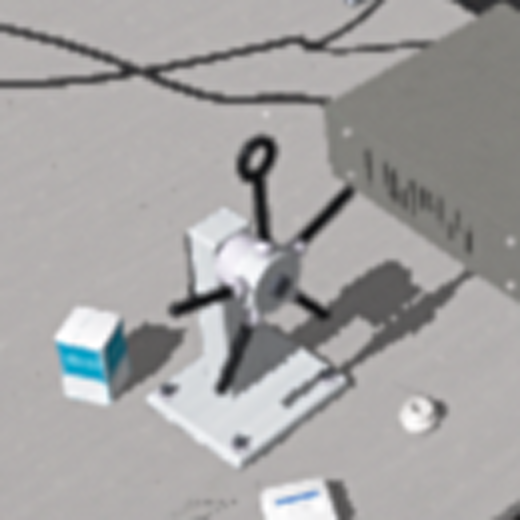

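Ring centre at (257,158), against (256,159) expected for exactly upright. The robot is clear, so I'll cross-check against the other tips and hand in.

```bash
python3 -c "
from h import *
angle([(257,158,105,0),(174,310,88,4),(350,188,88,1),(327,317,88,2),(222,389,88,3)],.1)
from cell import order
print(order.finish_job())"
```

```text
0 [0.0078633] [0.1 0.1]
4 [0.01932964] [-0.1 -0. ]
1 [0.00187345] [ 0.4 -0.2]
2 [0.02775767] [-0.4 -0.3]
3 [-0.00219474] [0.  0.6]
the job is handed in; nothing more can be done
None
```

The long spoke with the ring points straight up, within about 0.01–0.03 rad measured from the camera; the arm is clear of the wheel, and the job is handed in (no verdict was returned).

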